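Start two clamp screws, catch the crossed one and flag it

TASK

One of the two wing screws on the tube clamp is cross-threaded and only shows by feel: try both gently clockwise, run the one that turns freely a quarter turn in to its stop, and when the other stiffens early and begins to drag its brass collar round, stop before the collar has twisted far (20 degrees is plenty) and back that screw off until its wing lines up with the white start marks again. When both are dealt with, slide the red flag behind the clamp towards the crossed screw until it clicks home. Leave the loose parts lying around undisturbed.

Things in the scene. Friction and masses are not known exactly. Their poses are not given: they have to be found in the camera images.
- stand: blue stand fixed to the bench, 260 mm wide (y), 210 deep (x), origin on the bench. On its -x side a grey titanium clamp face slopes up away from the robot at 28 degrees, centre at x -35, z 85 mm, with a tube down its middle (34 mm wide, 20 proud) and wing screws at y +75 (left) and -75 (right). Behind, a level ledge 105 mm high, x 0 to 105, carries the red flag
- screw_left_grip (a point): centre of the steel wing of the left wing screw (+y side of the stand): a plate 36 mm long (x), 12 thick (y), 28 high (z = screw axis, out of the clamp, 28 degrees from vertical, leaning to the stand's -x). The point is on the axis, turns with the screw, and is 27 mm above the clamp face (wing 13 to 41 mm). Below: a 20 mm hub and a brass collar 37 mm across, 5 mm high
- screw_left (a joint): turn of the left wing screw, rad, positive clockwise seen from outside (screwing in; a negative turn about its point's z). At 0 the wing lies up and down the slope, in line with two white start marks. Starts at 0 to 0.2; end stops at 1.35 (a quarter turn in) and -0.3. Free running it takes about 0.03 N m; stays where it is left
- collar_left (a joint): twist of the sprung brass collar under the left screw, rad, 0 at rest, positive clockwise. It stays at 0 under a screw that runs true. Under a crossed screw it is dragged along once the screw passes about 0.35, resists with 1 N m per rad, and springs back as the screw is backed off. Two black lines on it show the twist
- screw_right_grip (a point): centre of the steel wing of the right wing screw (-y side of the stand): a plate 36 mm long (x), 12 thick (y), 28 high (z = screw axis, out of the clamp, 28 degrees from vertical, leaning to the stand's -x). The point is on the axis, turns with the screw, and is 27 mm above the clamp face (wing 13 to 41 mm). Below: a 20 mm hub and a brass collar 37 mm across, 5 mm high
- screw_right (a joint): turn of the right wing screw, rad, positive clockwise seen from outside (screwing in; a negative turn about its point's z). At 0 the wing lies up and down the slope, in line with two white start marks. Starts at 0 to 0.2; end stops at 1.35 (a quarter turn in) and -0.3. Free running it takes about 0.03 N m; stays where it is left
- collar_right (a joint): twist of the sprung brass collar under the right screw, rad, 0 at rest, positive clockwise. It stays at 0 under a screw that runs true. Under a crossed screw it is dragged along once the screw passes about 0.35, resists with 1 N m per rad, and springs back as the screw is backed off. Two black lines on it show the twist
- flag_grip (a point): middle of the upright red flag tab, 14 mm thick (x), 22 mm wide (y), 34 mm high, this point 17 mm below its top and 24 mm above the ledge; axes as the stand's. The tab rides on a foot 34 mm by 22 mm wide and 6 mm high over a 3 mm track
- flag (a joint): slide of the red flag along the stand's y, m: 0 in the middle, +0.020 seated at the left end stop, -0.020 seated at the right end stop. A sprung ball holds it near the middle; about 5 N takes it over the ball at 0.014, after which it snaps to the end stop
- spacer_1_mid (a point): white delrin spacer ring, 22 mm across, 14 mm high, loose on the ledge's left end; leave alone. Point at its centre
- spacer_2_mid (a point): the like spacer on the ledge's right end; leave alone
- bumper_mid (a point): black rubber bumper, 36 mm across, 28 mm high, loose on the bench left of the stand; leave alone. Point at its centre
- hinge_cap_mid (a point): red polymer hinge cap, a U-shaped part 50 x 34 x 36 mm, loose on the bench right of the stand; leave alone. Point at its centre
- driver_grip (a point): handle of a screwdriver lying on the bench far left; leave alone
- tube_stub_mid (a point): grey titanium tube, 30 mm across, 70 mm tall, standing on the bench far right; leave alone. Point at its centre

How it is judged:
On the way, in this order (a step that is already met when the one before it is completed fails the run):
1. the crossed screw was turned until it dragged its collar (over 0.04 rad) (value of joint any of collar_left, collar_right above 0.04 rad).
2. free screw in (over 1.15 rad), crossed one back at its start marks (-0.25 to 0.17 rad), flag still in the middle (((value of joint screw_left above 1.15 rad and value of joint screw_right between -0.25 and 0.17 rad) or (value of joint screw_right above 1.15 rad and value of joint screw_left between -0.25 and 0.17 rad)) and value of joint each of collar_left, collar_right below 0.04 rad and value of joint flag between -0.012 and 0.012 m), for 0.2 s.
3. the flag has clicked home on the crossed screw's side (((value of joint screw_left above 1.15 rad and value of joint screw_right between -0.25 and 0.17 rad and value of joint flag below -0.0175 m) or (value of joint screw_right above 1.15 rad and value of joint screw_left between -0.25 and 0.17 rad and value of joint flag above 0.0175 m))), for 0.2 s.
At the end, for the whole second after the job is handed in: The free screw is turned in beyond 1.15 rad (end stop 1.35), the crossed one stands between -0.25 and 0.17 rad with both collars relaxed (below 0.04 rad), the flag is seated beyond 17.5 mm on the crossed screw's side, the screws are at rest (((value of joint screw_left above 1.15 rad and value of joint screw_right between -0.25 and 0.17 rad and value of joint flag below -0.0175 m) or (value of joint screw_right above 1.15 rad and value of joint screw_left between -0.25 and 0.17 rad and value of joint flag above 0.0175 m)) and value of joint each of collar_left, collar_right below 0.04 rad and velocity of joint screw_left between -0.05 and 0.05 rad/s and velocity of joint screw_right between -0.05 and 0.05 rad/s); the robot touches nothing.
It fails at once if a collar was twisted by more than 0.45 rad: the crossed thread was forced (value of joint any of collar_left, collar_right above 0.45 rad).
It fails at once if the flag was slid home on the side of the screw that runs free ((value of joint screw_left above 1.15 rad and value of joint flag above 0.0175 m) or (value of joint screw_right above 1.15 rad and value of joint flag below -0.0175 m)).
It fails at once if a loose part lying around was shifted by more than 30 mm (distance of any of spacer_1_mid, spacer_2_mid, bumper_mid, hinge_cap_mid, driver_grip, tube_stub_mid from where it was at the start of the episode above 0.03 m).
It also fails if it takes over 69 s, if anything falls off the work surface, if the arm or the gripper's body presses on something with over 40 N, if the wrist force passes 120 N, or if a joint passes its speed limit or range.

ROBOT

A 6-joint arm with a two-finger parallel gripper is mounted at the origin on the work surface. World frame = base frame: x ahead of the robot, y to its left, z up, the work surface at z = 0. Lengths are in m, angles in rad, forces in N, time in s.
With the tool pointing down it reaches from about 0.25 to 0.725 m from the base axis. Payload 9.7 kg.
Tool frame: the origin (TCP) lies at the very end of the fingers, on their centre line; the grasp point (between the pads) lies env.pinch_z behind it (env.pinch_z is the distance from the TCP to the grasp point, in m); z points along the fingers, y is the direction in which the jaws open and shut (so a half turn about z gives the same grasp; the last joint's range is limited). The gripper opens to 85 mm and grips with 20 to 120 N. Pads are 22 mm wide; open, the fingers measure 114 mm over their backs; the gripper's body (76 mm by 85 mm) begins 54 mm behind the grasp point. The pads swing forward as they close: fully open they stand 13 mm farther back than shut.
Start: joints at [-1.109, 0.087, 0.176, 1.66, 0, 1.571], TCP at [0.245, -0.492, 0.231] pointing down, gripper open.
Joint ranges: [-3.13, 3.13], [-0.85, 1.81], [-1.15, 1.24], [-2.2, 2.28], [-1.44, 1.52], [-3.14, 3.14]. Speed limits (rad/s): [2.22, 2.22, 2.57, 3.14, 3.14, 3.14].

INTERFACE

Orientations are given as a unit quaternion [x, y, z, w].
In Python, from station import status, optics, workorder, env gives the robot as it stands. The module is installed in compiled form; this text tells all that it offers.
- The arm moves only by the shell command python3 -m jog 'ROWS'. ROWS is JSON, a list of rows, each an object with "translation": the shift along the tool's x, y, z in m, a list of three; "dr": the turn, a rotation vector about the tool's x, y, z in degrees, a list of three; "hand": the finger opening in m, from 0 to 0.0854. In form: [{"translation": [dx, dy, dz], "dr": [rx, ry, rz], "hand": hand}, ...]. A call has 1 to 5 rows; each row is the pose to reach, as a shift and turn from the pose commanded when the call began, along the tool's axes at that moment; what a row does not reach only later rows make up. A row lasts 1/10 s, in which the tool goes at most 50 mm and 8.59 degrees, less where a joint would pass 70% of its speed; a pose out of reach is approached as far as the arm can. A call with a gripper value outside its range is refused whole. The fingers move at their own pace and stop on an object; the grip force is fixed at half the most. Time passes only in rows, so rows that repeat a pose let the fingers close. It gives the time, the measured TCP pose, the force and the opening at its end, in the units of the state.
- status.get_state(): the state, without advancing time (a new reading comes with each control period).
- optics.snapshot(name): name is "side" or "top" or "wrist"; returns (picture, depth): 480x640x3 uint8, blue, green, red; 480x640 float32, m along the optical axis (not along the pixel's ray), 0 where there is no reading.
- optics.camera_info(name): a dict with "mtx" (3x3 intrinsics, pixels), "R" (3x3) and "t" (3): a world point X has camera coordinates R X + t; the wrist camera has in their place "T_tool_cam" (4x4, takes a point from camera to tool coordinates, whose origin is the TCP and whose axes are the flange's). Camera axes: x right, y down, z forward; pixel columns grow to the right and rows downward; lengths in m; the calibration is good to about 2 mm. A picture is of the moment at which its call begins: read the wrist's pose just before it. camera_info takes no time and is no camera call.
- workorder.finish_job(): hands the job in, once; it reports no verdict.
The state is a dict: "clock": time; "joint_pos": joint angles; "qd": joint speeds; "effort": joint torques, N m; "eef_pos": TCP position; "tool_rot": TCP orientation; "wrist_force": force on the tool from outside, world axes, zero at the start; "torque": the same for the moment, N m; "grip_width": finger opening in m.
Only numpy, scipy, OpenCV 4.12 (cv2) and the standard library are available. Lean on these libraries where they do the work, as an engineer would, in place of code of your own. Each camera call takes 0.05 s, during which the arm holds its last target.

## Working session

There is one attempt and no reset: what is moved stays moved. The work goes in short steps, Python scripts to look and compute and a shell command to move; the robot and the scene stay as the last step left them, time stands still between calls to the robot, and variables do not carry over. Pictures are saved under pics/ and viewed, and the job is handed in when it is done.

```bash
mkdir -p pics; ls
python3 - <<'E'
from station import status, optics, workorder, env
import cv2,numpy as np
s=status.get_state(); print(s); print(env.pinch_z)
for n in ["side","top","wrist"]:
    p,d=optics.snapshot(n); cv2.imwrite(f"pics/{n}0.png",p); np.save(f"pics/{n}0.npy",d)
    print(n,optics.camera_info(n))
E
```

```text
pics
{'clock': 0.0, 'joint_pos': array([-1.10900816e+00,  8.74513311e-02,  1.75150189e-01,  1.65982100e+00,
       -4.91948251e-06,  1.57080472e+00]), 'qd': array([-0.00052869,  0.00074514,  0.00050409, -0.0002394 ,  0.0004317 ,
       -0.0005851 ]), 'effort': array([-4.16048329e-05, -5.20384669e+01,  4.64803791e+01,  1.63753977e-02,
       -8.20728906e-05, -4.88488482e-06]), 'eef_pos': array([ 0.24494711, -0.49218319,  0.23059613]), 'tool_rot': array([ 9.73462920e-01,  2.28843840e-01, -1.54101961e-04, -6.44750772e-04]), 'wrist_force': array([0.69270272, 0.0566395 , 0.50791572]), 'torque': array([-0.06914309, -0.04586637, -0.01776431]), 'grip_width': 0.08552072130151792}
0.0187
side {'mtx': array([[468.2260288 ,   0.        , 312.85685202],
       [  0.        , 468.2260288 , 240.3801126 ],
       [  0.        ,   0.        ,   1.        ]]), 'R': array([[-0.95993236,  0.28022414,  0.00207199],
       [ 0.1586264 ,  0.54945419, -0.82032784],
       [-0.23101413, -0.78713056, -0.5718898 ]]), 't': array([0.53703265, 0.02950141, 1.35483529])}
top {'mtx': array([[475.13030875,   0.      
[... 151 characters left out ...]
.99854929,  0.00343071],
       [-0.97196175, -0.05309202, -0.22906678],
       [ 0.22891661,  0.00897457, -0.97340467]]), 't': array([-0.05704741,  0.54794594,  1.06957351])}
wrist {'mtx': array([[372.96733643,   0.        , 318.64620523],
       [  0.        , 372.96733643, 229.02555575],
       [  0.        ,   0.        ,   1.        ]]), 'T_tool_cam': array([[-8.32654459e-04, -9.60123713e-01, -2.79574253e-01,
         6.97467720e-02],
       [ 9.99999303e-01, -1.03344792e-03,  5.70810687e-04,
        -1.88822290e-03],
       [-8.36974306e-04, -2.79573583e-01,  9.60123904e-01,
        -1.41458139e-01],
       [ 0.00000000e+00,  0.00000000e+00,  0.00000000e+00,
         1.00000000e+00]])}
```

View pics/top0.png

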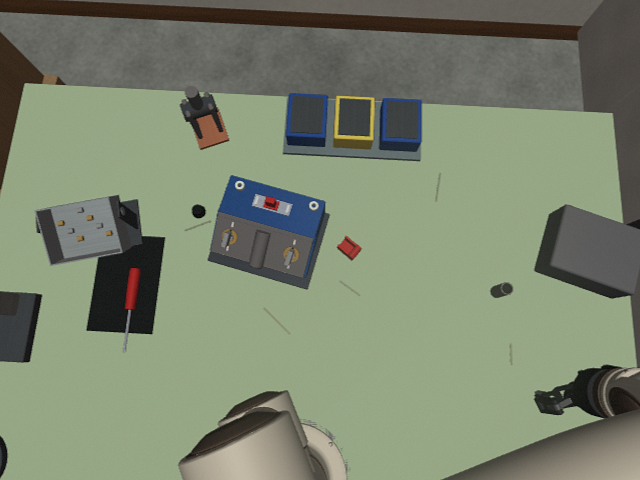

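View pics/side0.png

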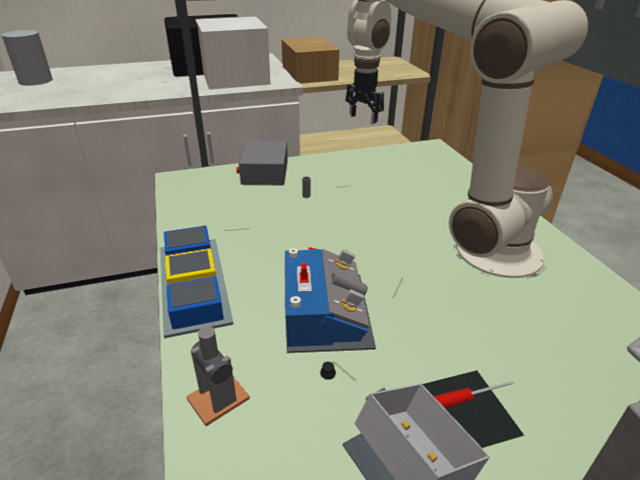

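```bash
cat > h.py <<'E'
from station import status, optics, workorder, env
import cv2,numpy as np
from scipy.spatial.transform import Rotation as Ro
def cloud(n,d,s=None):
    c=optics.camera_info(n);K=c["mtx"]
    v,u=np.mgrid[:480,:640]
    P=np.stack([(u-K[0,2])/K[0,0]*d,(v-K[1,2])/K[1,1]*d,d],-1)
    if n=="wrist":
        T=c["T_tool_cam"];P=P@T[:3,:3].T+T[:3,3]
        return P@Ro.from_quat(s["tool_rot"]).as_matrix().T+s["eef_pos"]
    return (P-c["t"])@c["R"]
E
python3 - <<'E'
from h import *
p=cv2.imread("pics/top0.png");d=np.load("pics/top0.npy");W=cloud("top",d)
cv2.imwrite("pics/topc.png",cv2.resize(p[165:295,190:370],None,fx=4.4,fy=4.4,interpolation=cv2.INTER_CUBIC))
m=np.zeros((480,640),bool);m[165:295,190:345]=1
q=W[m&(abs(W[...,2]-.105)<.006)]
print(len(q),q[:,2].mean()); r=cv2.minAreaRect((q[:,:2]*1000).astype(np.float32));print(r,cv2.boxPoints(r))
for u,v in [(239,185),(314,205),(271,203),(231,237),(291,253),(198,211),(349,247)]: print((u,v),W[v,u].round(4))
t=W[m&(W[...,2]<.004)]; print(t.mean(0))
# base plate / all raised
q=W[m&(W[...,2]>.06)]; r=cv2.minAreaRect((q[:,:2]*1000).astype(np.float32));print(r)
E
```

```text
4561 0.10479426035776523
((569.6858520507812, 96.34487915039062), (234.99327087402344, 170.43463134765625), 76.89678192138672) [[460.0501      1.2267456]
 [626.0472    -37.411804 ]
 [679.3216    191.46301  ]
 [513.3245    230.10156  ]]
(239, 185) [0.6524 0.1668 0.1051]
(314, 205) [ 0.6127 -0.0122  0.1064]
(271, 203) [0.6012 0.0838 0.1423]
(231, 237) [0.5279 0.175  0.0975]
(291, 253) [0.4915 0.032  0.1307]
(198, 211) [0.6048 0.277  0.0289]
(349, 247) [ 0.5393 -0.1033  0.0035]
[ 5.80342432e-01  1.06629165e-01 -3.24745517e-04]
((485.48858642578125, 78.2513656616211), (315.30169677734375, 325.20672607421875), 76.61397552490234)
```

View pics/topc.png

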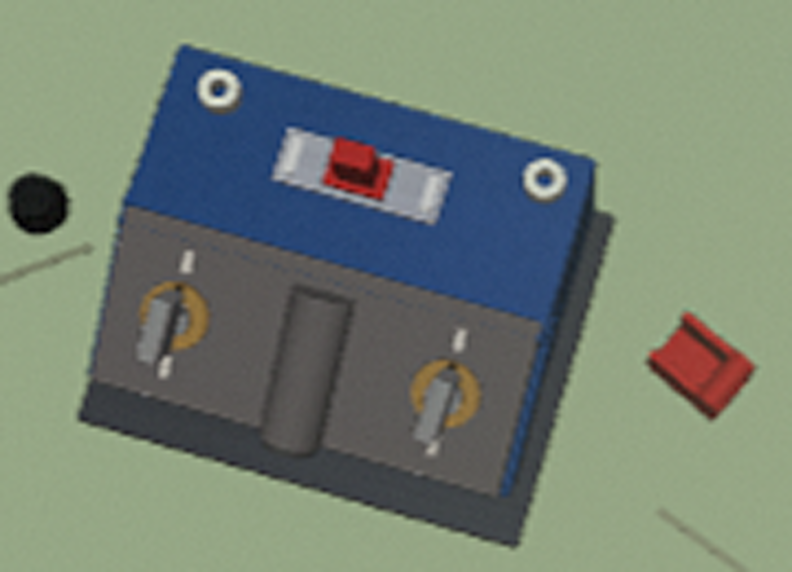

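Run:
```python
from h import *
p=cv2.imread("pics/top0.png");d=np.load("pics/top0.npy");W=cloud("top",d)
m=np.zeros((480,640),bool);m[165:295,190:345]=1
b=p.astype(int);blue=(b[...,0]>b[...,2]+40)&m
q=W[blue&(abs(W[...,2]-.105)<.006)]
print(len(q),q[:,2].mean());r=cv2.minAreaRect((q[:,:2]*1000).astype(np.float32));print(r,cv2.boxPoints(r).tolist())
# face plane
g=m&(abs(b[...,0]-b[...,2])<15)&(W[...,2]>.06)&(W[...,2]<.1)
q=W[g];
for _ in range(8):
    c=np.median(q,0) if 0 else q.mean(0);n=np.linalg.svd(q-c)[2][2];n*=np.sign(n[2]);e=(W[g]-c)@n
    q=W[g][abs(e)<.004]
print(len(q),c,n,np.degrees(np.arccos(n[2])),np.degrees(np.arctan2(n[1],n[0])))
red=m&(b[...,2]>120)&(b[...,1]<60)&(W[...,2]>.135);print(W[red].mean(0),red.sum())
wh=m&(b.min(-1)>170)&(W[...,2]>.1);print(np.argwhere(wh)[:3])
n_,l,st,ce=cv2.connectedComponentsWithStats(wh.astype(np.uint8))
for i in range(1,n_):
  if st[i,4]>4: print(ce[i],st[i,4],W[l==i].mean(0))
```

```text
3113 0.1046728402104224
((602.399169921875, 87.24266052246094), (232.7787322998047, 102.76341247558594), 77.410400390625) [[526.8839111328125, -15.1488037109375], [627.176513671875, -37.54774475097656], [677.9144287109375, 189.63412475585938], [577.621826171875, 212.03306579589844]]
2185 [0.50852371 0.10761221 0.08087302] [-0.44999534  0.1041238   0.88693992] 27.508797698732593 166.9716942222069
[0.60814652 0.08698359 0.14497204] 49
[[181 238]
 [181 239]
 [181 240]]
[239.21875 184.625  ] 32 [0.6371538  0.15718533 0.15210521]
[256.  199.5] 22 [0.61785721 0.12330446 0.10894665]
[313.38709677 204.90322581] 31 [ 0.60922936 -0.01105827  0.11832464]
[287.31578947 208.10526316] 19 [0.60113002 0.04912009 0.1086017 ]
```

```bash
cat >> h.py <<'E'
YAW=np.radians(-12.9);O=np.array([.5512,.0988,0])
RS=Ro.from_euler('z',YAW).as_matrix()
s28,c28=np.sin(np.radians(28)),np.cos(np.radians(28))
N=np.array([-s28,0,c28])
def toolR(ang=0): # tool z=-n, y=stand y; then turned ang (deg) about tool z
    R0=np.stack([[-c28,0,-s28],[0,1,0],-N],1)
    return RS@R0@Ro.from_euler('z',ang,degrees=True).as_matrix()
def face(y,h,dx=0): # stand-face pt, h above face, dx up slope
    return O+RS@(np.array([-.035,y,.085])+h*N+dx*np.array([c28,0,s28]))
def cmd(p,R):
    s=status.get_state();Rc=Ro.from_quat(s["tool_rot"]).as_matrix()
    print("q",s["joint_pos"].round(3),"t",s["clock"])
    print("translation",(Rc.T@(p-s["eef_pos"])).round(4),"dr",Ro.from_matrix(Rc.T@R).as_rotvec(degrees=True).round(2))
E
python3 -c "
from h import *
cmd(face(0,.14),toolR())"
```

```text
q [-1.109  0.087  0.175  1.66  -0.     1.571] t 0.15
translation [ 0.4596 -0.4565  0.0226] dr [ -34.22  -12.3  -137.13]
```

```bash
python3 -m jog '[{"translation":[0.1,-0.1,0],"dr":[-9,-3,-35],"hand":0.05},{"translation":[0.2,-0.2,0],"dr":[-9,-3,-35],"hand":0.05},{"translation":[0.2,-0.2,0],"dr":[-9,-3,-35],"hand":0.05},{"translation":[0.2,-0.2,0],"dr":[-9,-3,-35],"hand":0.05},{"translation":[0.2,-0.2,0],"dr":[-9,-3,-35],"hand":0.05}]'; python3 -c "
from h import *
cmd(face(0,.14),toolR())"
```

```text
clock: 0.65
eef_pos: [0.3243, -0.2534, 0.2314]
tool_rot: [0.855, 0.512, -0.007, 0.082]
wrist_force: [1.5, -0.9, 0.2]
grip_width: 0.0504
q [-0.608 -0.39  -0.253  1.564 -0.08   1.45 ] t 0.65
translation [ 0.391  -0.0636 -0.0237] dr [ -25.11   -8.77 -101.9 ]
```

```bash
python3 -m jog '[{"translation":[0.2,-0.03,-0.02],"dr":[-12,-4.3,-50],"hand":0.05},{"translation":[0.39,-0.064,-0.024],"dr":[-12,-4.3,-50],"hand":0.05},{"translation":[0.39,-0.064,-0.024],"dr":[-12,-4.3,-50],"hand":0.05},{"translation":[0.39,-0.064,-0.024],"dr":[-12,-4.3,-50],"hand":0.05},{"translation":[0.39,-0.064,-0.024],"dr":[-12,-4.3,-50],"hand":0.05}]'; python3 -c "
from h import *
cmd(face(0,.14),toolR())"
```

```text
clock: 1.15
eef_pos: [0.4066, -0.0174, 0.2184]
tool_rot: [0.606, 0.778, -0.018, 0.162]
wrist_force: [1.5, -0.7, 0.6]
grip_width: 0.0502
q [ 0.136 -0.487 -0.366  1.484 -0.257  1.433] t 1.15
translation [ 0.1229  0.0791 -0.0112] dr [-14.95  -5.42 -60.19]
```

```bash
python3 -m jog '[{"translation":[0.123,0.079,-0.011],"dr":[-14.95,-5.42,-60.2],"hand":0.05},{"translation":[0.123,0.079,-0.011],"dr":[-14.95,-5.42,-60.2],"hand":0.05},{"translation":[0.123,0.079,-0.011],"dr":[-14.95,-5.42,-60.2],"hand":0.05},{"translation":[0.123,0.079,-0.011],"dr":[-14.95,-5.42,-60.2],"hand":0.05},{"translation":[0.123,0.079,-0.011],"dr":[-14.95,-5.42,-60.2],"hand":0.05}]';  python3 -c "
from h import *
cmd(face(0,.14),toolR())"
```

```text
clock: 1.65
eef_pos: [0.4536, 0.1206, 0.2072]
tool_rot: [0.272, 0.936, -0.026, 0.221]
wrist_force: [-0.5, -0.3, -0.5]
grip_width: 0.05
q [ 0.461 -0.444 -0.394  1.317 -0.336  0.975] t 1.65
translation [ 0.0002  0.0004 -0.0016] dr [ -4.71  -1.85 -18.42]
```

```bash
python3 -m jog '[{"translation":[0,0,-0.0016],"dr":[-4.7,-1.85,-18.4],"hand":0.05},{"translation":[0,0,-0.0016],"dr":[-4.7,-1.85,-18.4],"hand":0.05},{"translation":[0,0,-0.0016],"dr":[-4.7,-1.85,-18.4],"hand":0.05},{"translation":[0,0,-0.0016],"dr":[-4.7,-1.85,-18.4],"hand":0.05}]';  python3 - <<'E'
from h import *
cmd(face(0,.14),toolR())
s=status.get_state();p,d=optics.snapshot("wrist");cv2.imwrite("pics/w1.png",p);W=cloud("wrist",d,s);np.save("pics/w1W.npy",W)
c=optics.camera_info("wrist");T=c["T_tool_cam"];R=Ro.from_quat(s["tool_rot"]).as_matrix()
def proj(X):
    x=T[:3,:3].T@(R.T@(X-s["eef_pos"])-T[:3,3]);return (c["mtx"]@(x/x[2]))[:2].round(1)
for y in(.075,-.075): print(proj(face(y,.041)),proj(face(y,.005)))
E
```

```text
clock: 2.05
eef_pos: [0.4528, 0.1188, 0.2098]
tool_rot: [0.114, 0.963, -0.027, 0.241]
wrist_force: [0.4, 0.5, 0.3]
grip_width: 0.0502
q [ 0.434 -0.54  -0.467  1.245 -0.294  0.61 ] t 2.05
translation [0.0009 0.0024 0.0009] dr [-0.07  0.1  -0.58]
[432.6 230.4] [419.  217.1]
[211.5 232.5] [224.5 218.9]
```

View pics/w1.png

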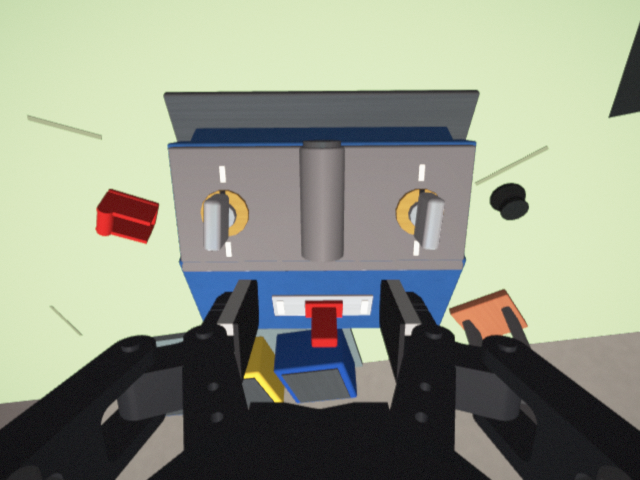

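Run:
```python
from h import *
W=np.load("pics/w1W.npy");p=cv2.imread("pics/w1.png").astype(int)
S=(W-O)@RS  # stand coords
n=N;u=np.array([c28,0,s28])
f=np.array([-.035,0,.085])
H=(S-f)@n;U=(S-f)@u;Y=S[...,1]
m=np.zeros((480,640),bool);m[145:262,180:470]=1
fl=m&(abs(H)<.006)&(abs(Y)<.1);print("face h",np.median(H[fl]))
A=np.c_[U[fl],Y[fl],np.ones(fl.sum())];print("tilt",np.linalg.lstsq(A,H[fl],rcond=None)[0])
for sg in(1,-1):
    w=m&(H>.036)&(H<.048)&(abs(Y-sg*.075)<.03)
    q=np.c_[Y[w],U[w]]*1000;print("top h",np.percentile(H[w],[10,50,90]))
    r=cv2.minAreaRect(q.astype(np.float32));print(w.sum(),q.mean(0),r)
tb=m&(H>.015)&(H<.03)&(abs(Y)<.03);print("tube y",Y[tb].min(),Y[tb].max(),np.median(H[tb]))
wh=m&(p.min(-1)>200)&(abs(H)<.005)
k,l,st,ce=cv2.connectedComponentsWithStats(wh.astype(np.uint8))
for i in range(1,k):
  if st[i,4]>20: print("mark",ce[i],Y[l==i].mean(),U[l==i].mean())
br=m&(p[...,2]>p[...,0]+60)
for sg in(1,-1):
    q=br&(abs(Y-sg*.075)<.03);print("collar",Y[q].min(),Y[q].max(),U[q].min(),U[q].max(),np.median(H[q]))
F=np.zeros((480,640),bool);F[300:350,300:345]=1
q=F&(p[...,2]>120)&(p[...,1]<60);
for lo,hi in((.107,.12),(.12,.15)):
    z=q&(S[...,2]>lo)&(S[...,2]<hi);print("flag",S[z].mean(0),S[z].min(0),S[z].max(0),z.sum())
cv2.imwrite("pics/w1c.png",cv2.resize(p[145:265,180:470].astype(np.uint8),None,fx=2.7,fy=2.7,interpolation=cv2.INTER_CUBIC))
```

```text
face h 0.0011245001740925577
tilt [ 0.00329997 -0.00253854  0.00124475]
top h [0.03927072 0.0414192  0.04244566]
948 [74.2044958  -4.87993864] ((75.00223541259766, -3.9441871643066406), (12.287372589111328, 35.56863784790039), 3.8254377841949463)
top h [0.0394591  0.04186223 0.04283421]
930 [-73.50236294  -5.43391767] ((-74.15985870361328, -4.470746994018555), (11.480338096618652, 35.996925354003906), 5.0215888023376465)
tube y -0.013570834956569505 0.013643393966804774 0.019465599622021105
mark [421.32954545 172.22727273] 0.07529527236260662 -0.034049944677241324
mark [222.01111111 173.74444444] -0.07474432335358364 -0.03443855947398108
mark [415.81690141 248.28169014] 0.07501721238573467 0.026541751026453817
mark [228.03846154 249.07692308] -0.07489976591797223 0.025618898023581662
collar 0.056989575138161754 0.08599019474364368 -0.0218117691308876 0.013585996206338961 0.005897873624065606
collar -0.09283595158437975 -0.05620268449890953 -0.02228926542047911 0.01312539973073533 0.0062174247696551044
flag [0.04997318 0.00086926 0.1121968 ] [ 0.04395655 -0.01460935  0.10995836] [0.06500328 0.01675303 0.11968263] 279
flag [0.05302792 0.0010061  0.14322377] [ 0.04765256 -0.00993508  0.12010735] [0.06092119 0.01193171 0.14515233] 251
```

View pics/w1c.png

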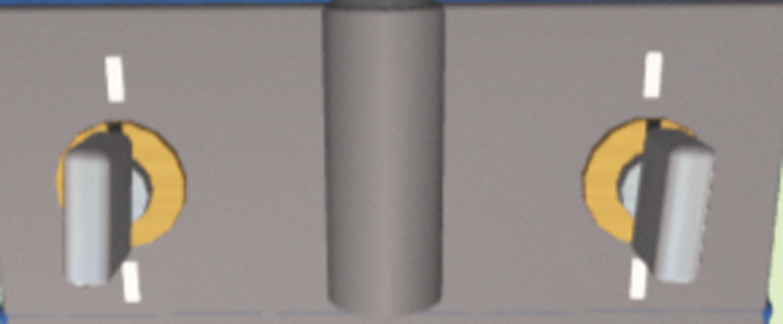

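```bash
cat >> h.py <<'E'
O=O+RS@np.array([-.004,.0003,-.001])
E
python3 -c "
from h import *
cmd(face(.075,.055),toolR(4));cmd(face(.075,.013),toolR(4));print(face(.075,.013))"
```

```text
q [ 0.434 -0.539 -0.466  1.245 -0.294  0.611] t 2.1
translation [0.0059 0.0777 0.0847] dr [-0.09  0.08  3.34]
q [ 0.434 -0.539 -0.466  1.245 -0.294  0.611] t 2.1
translation [0.006  0.0778 0.1267] dr [-0.09  0.08  3.34]
[0.52404595 0.1822688  0.09547832]
```

```bash
python3 -m jog '[{"translation":[0.006,0.078,0.03],"dr":[-0.1,0.1,3.3],"hand":0.05},{"translation":[0.006,0.078,0.085],"dr":[-0.1,0.1,3.3],"hand":0.05},{"translation":[0.006,0.078,0.085],"dr":[-0.1,0.1,3.3],"hand":0.05},{"translation":[0.006,0.078,0.085],"dr":[-0.1,0.1,3.3],"hand":0.05},{"translation":[0.006,0.078,0.085],"dr":[-0.1,0.1,3.3],"hand":0.05}]';  python3 - <<'E'
from h import *
cmd(face(.075,.013),toolR(4))
s=status.get_state();p,d=optics.snapshot("wrist");cv2.imwrite("pics/w2.png",p)
E
```

```text
clock: 2.6
eef_pos: [0.5048, 0.187, 0.1322]
tool_rot: [0.142, 0.96, -0.019, 0.24]
wrist_force: [-0.1, -0.4, 0.6]
grip_width: 0.05
q [ 0.525 -0.334 -0.477  1.058 -0.326  0.757] t 2.6
translation [-0.0003 -0.0002  0.0417] dr [-0.05 -0.07  0.11]
```

View pics/w2.png

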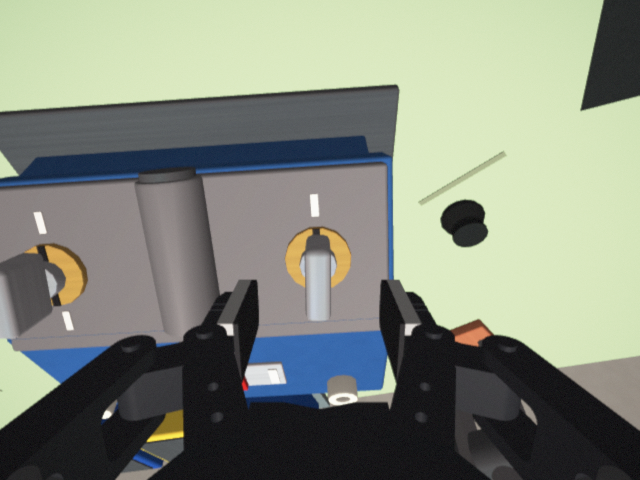

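```bash
python3 -m jog '[{"translation":[0,0,0.021],"dr":[0,0,0],"hand":0.05},{"translation":[0,0,0.042],"dr":[0,0,0],"hand":0.05},{"translation":[0,0,0.042],"dr":[0,0,0],"hand":0.01},{"translation":[0,0,0.042],"dr":[0,0,0],"hand":0.01},{"translation":[0,0,0.042],"dr":[0,0,0],"hand":0.01}]'; python3 -c "
from h import *
cmd(face(.075,.013),toolR(4));s=status.get_state();print(s['wrist_force'],s['torque'],s['effort'],s['grip_width'])"
```

```text
clock: 3.15
eef_pos: [0.5242, 0.1821, 0.0974]
tool_rot: [0.142, 0.96, -0.019, 0.242]
wrist_force: [-6.5, -1.2, 4.5]
grip_width: 0.011
q [ 0.495 -0.291 -0.514  0.966 -0.316  0.727] t 3.15
translation [0.0011 0.     0.0016] dr [-0.03  0.09  0.07]
[-6.54349601 -1.1591262   4.51645775] [-0.20111478  0.83132793 -0.21292884] [ 7.36434069e-01 -2.58183932e+01  4.86247051e+01 -7.60781050e+00
  7.54164811e-01  7.96947984e-05] 0.010979069940850435
```

```bash
cat > tq.py <<'E'
from h import *
s=status.get_state();R=Ro.from_quat(s["tool_rot"]).as_matrix()
print("T",(R.T@s["torque"]).round(3),"F",(R.T@s["wrist_force"]).round(2),"eff6",s["effort"][5].round(4),"w",s["grip_width"].round(4))
Rr=toolR(0).T@R;print("ang",np.degrees(np.arctan2(Rr[1,0],Rr[0,0])).round(2), "rad",np.arctan2(Rr[1,0],Rr[0,0]).round(3))
E
python3 tq.py
for i in 1; do python3 -m jog '[{"translation":[0,0,0],"dr":[0,0,5],"hand":0.01},{"translation":[0,0,0],"dr":[0,0,10],"hand":0.01},{"translation":[0,0,0],"dr":[0,0,10],"hand":0.01}]'; done; python3 tq.py
```

```text
clock: 3.45
eef_pos: [0.5243, 0.1824, 0.0974]
tool_rot: [0.226, 0.943, 0.003, 0.243]
wrist_force: [-4.6, -4.4, 3.6]
grip_width: 0.0111Traceback (most recent call last):
  File "tq.py", line 3, in <module>
    print("T",(R.T@s["torque"]).round(3),"F",(R.T@s["wrist_force"]).round(2),"eff6",s["effort"][5].round(4),"w",s["grip_width"].round(4))
                                                                                                                ^^^^^^^^^^^^^^^^^^^^^
AttributeError: 'float' object has no attribute 'round'
Traceback (most recent call last):
  File "tq.py", line 3, in <module>
    print("T",(R.T@s["torque"]).round(3),"F",(R.T@s["wrist_force"]).round(2),"eff6",s["effort"][5].round(4),"w",s["grip_width"].round(4))
                                                                                                                ^^^^^^^^^^^^^^^^^^^^^
AttributeError: 'float' object has no attribute 'round'
```

```bash
sed -i 's/s\["grip_width"\].round(4)/s["grip_width"]/' tq.py; python3 tq.py
python3 -m jog '[{"translation":[0,0,0],"dr":[0,0,3],"hand":0.01},{"translation":[0,0,0],"dr":[0,0,6],"hand":0.01},{"translation":[0,0,0],"dr":[0,0,9],"hand":0.01},{"translation":[0,0,0],"dr":[0,0,9],"hand":0.01}]'; python3 tq.py
```

```text
T [1.232 0.306 0.041] F [ 0.02 -5.5  -4.84] eff6 1.0682 w 0.011063345064023263
ang 14.1 rad 0.246
clock: 3.85
eef_pos: [0.5244, 0.1825, 0.0975]
tool_rot: [0.299, 0.923, 0.022, 0.242]
wrist_force: [-4.1, -3.6, 4.0]
grip_width: 0.0106
T [1.112 0.075 0.071] F [-0.84 -4.41 -5.  ] eff6 0.6302 w 0.010617121998978778
ang 23.03 rad 0.402
```

```bash
python3 -m jog '[{"translation":[0,0,0],"dr":[0,0,3],"hand":0.01},{"translation":[0,0,0],"dr":[0,0,6],"hand":0.01},{"translation":[0,0,0],"dr":[0,0,9],"hand":0.01},{"translation":[0,0,0],"dr":[0,0,9],"hand":0.01}]'; python3 tq.py
python3 - <<'E'
from h import *
p,d=optics.snapshot("wrist");cv2.imwrite("pics/w3.png",p)
E
python3 tq.py
```

```text
clock: 4.25
eef_pos: [0.5246, 0.1827, 0.0975]
tool_rot: [0.37, 0.897, 0.041, 0.239]
wrist_force: [-5.6, -3.6, 6.4]
grip_width: 0.0111
T [ 1.202 -0.089  0.036] F [-1.57 -4.62 -7.88] eff6 0.7581 w 0.011147942886002236
ang 31.98 rad 0.558
T [ 1.188 -0.065  0.09 ] F [-2.09 -4.58 -8.63] eff6 0.2612 w 0.01091345885098686
ang 31.89 rad 0.557
```

View pics/w3.png

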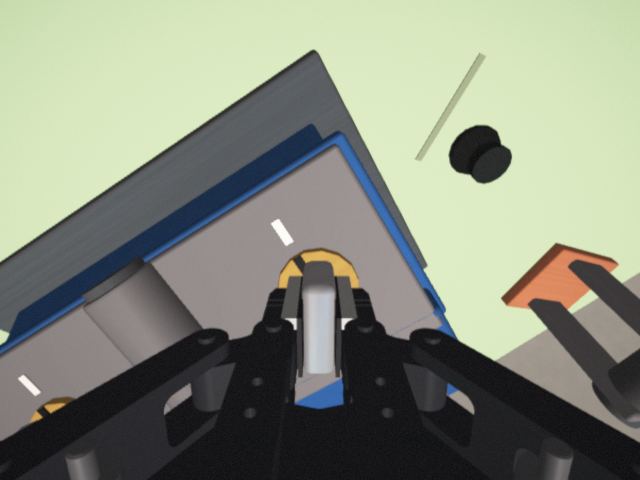

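```bash
python3 -m jog '[{"translation":[0,0,0],"dr":[0,0,3],"hand":0.01},{"translation":[0,0,0],"dr":[0,0,6],"hand":0.01},{"translation":[0,0,0],"dr":[0,0,6],"hand":0.01}]'; python3 tq.py
python3 - <<'E'
from h import *
p,d=optics.snapshot("wrist");cv2.imwrite("pics/w4.png",cv2.resize(p[200:340,220:420],None,fx=4,fy=4))
E
```

```text
clock: 4.6
eef_pos: [0.5247, 0.1828, 0.0976]
tool_rot: [0.416, 0.876, 0.053, 0.237]
wrist_force: [-4.0, -3.2, 6.3]
grip_width: 0.0111
T [ 0.995 -0.253  0.008] F [-2.62 -3.05 -7.1 ] eff6 0.6286 w 0.011098646279598138
ang 37.96 rad 0.662
```

View pics/w4.png

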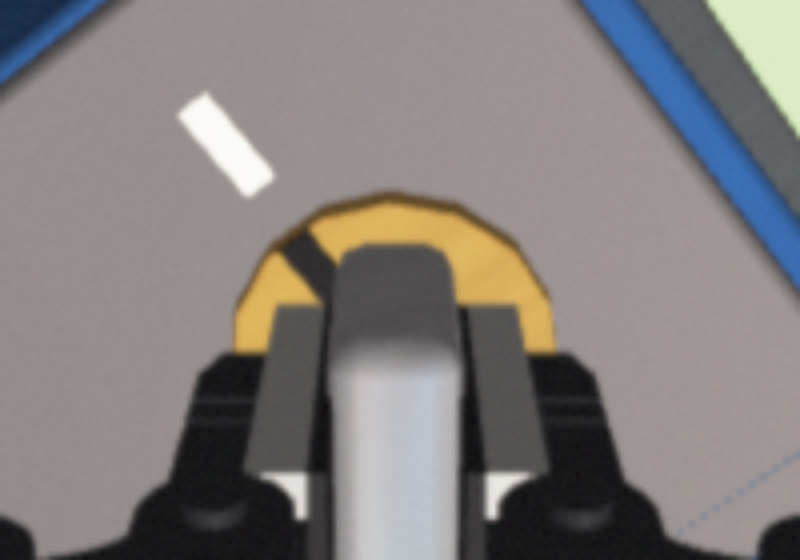

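The left collar's black line still points at the white mark with the screw at 0.66 rad and no drag in the torque, so the left screw runs free. I'll run it in.

```bash
python3 -m jog '[{"translation":[0,0,0],"dr":[0,0,5],"hand":0.01},{"translation":[0,0,0],"dr":[0,0,10],"hand":0.01},{"translation":[0,0,0],"dr":[0,0,15],"hand":0.01},{"translation":[0,0,0],"dr":[0,0,20],"hand":0.01},{"translation":[0,0,0],"dr":[0,0,20],"hand":0.01}]'; python3 tq.py;python3 -m jog '[{"translation":[0,0,0],"dr":[0,0,5],"hand":0.01},{"translation":[0,0,0],"dr":[0,0,10],"hand":0.01},{"translation":[0,0,0],"dr":[0,0,14],"hand":0.01},{"translation":[0,0,0],"dr":[0,0,17],"hand":0.01},{"translation":[0,0,0],"dr":[0,0,17],"hand":0.01}]'; python3 tq.py
```

```text
clock: 5.15
eef_pos: [0.525, 0.1829, 0.0977]
tool_rot: [0.563, 0.79, 0.094, 0.224]
wrist_force: [-2.1, -3.3, 6.6]
grip_width: 0.0108
T [ 0.453 -0.562  0.082] F [-4.09 -0.32 -6.43] eff6 1.1156 w 0.010782526382555817
ang 58.03 rad 1.013
clock: 5.65
eef_pos: [0.5253, 0.183, 0.0979]
tool_rot: [0.673, 0.699, 0.126, 0.208]
wrist_force: [-1.3, -3.0, 6.0]
grip_width: 0.0114
T [-0.129 -0.71   0.004] F [-3.68  1.38 -5.6 ] eff6 0.7307 w 0.011380857220212945
ang 74.94 rad 1.308
```

```bash
python3 -m jog '[{"translation":[0,0,0],"dr":[0,0,2.5],"hand":0.01},{"translation":[0,0,0],"dr":[0,0,2.5],"hand":0.01},{"translation":[0,0,0],"dr":[0,0,2.5],"hand":0.03},{"translation":[0,0,0],"dr":[0,0,2.5],"hand":0.03},{"translation":[0,0,0],"dr":[0,0,2.5],"hand":0.03}]'; python3 tq.py;python3 -m jog '[{"translation":[0,0,-0.02],"dr":[0,0,0],"hand":0.035},{"translation":[0,0,-0.06],"dr":[0,0,0],"hand":0.05},{"translation":[0,0,-0.08],"dr":[0,0,0],"hand":0.05},{"translation":[0,0,-0.08],"dr":[0,0,0],"hand":0.05}]'; python3 -c "
from h import *
cmd(face(-.075,.07),toolR(5));p,d=optics.snapshot('wrist');cv2.imwrite('pics/w5.png',p)"
```

```text
clock: 6.15
eef_pos: [0.5241, 0.1829, 0.0952]
tool_rot: [0.687, 0.685, 0.129, 0.204]
wrist_force: [-0.7, 0.0, 0.0]
grip_width: 0.03
T [0.408 0.088 0.03 ] F [-0.02 -0.64 -0.38] eff6 -0.0177 w 0.029951928725238136
ang 77.32 rad 1.35
clock: 6.55
eef_pos: [0.488, 0.1922, 0.1692]
tool_rot: [0.687, 0.684, 0.131, 0.205]
wrist_force: [0.8, 0.3, -0.4]
grip_width: 0.0496
q [ 0.555 -0.37  -0.433  1.142 -0.336  2.067] t 6.55
translation [-0.1477 -0.0348  0.0251] dr [ 2.900e-01 -2.000e-02 -7.239e+01]
```

View pics/w5.png

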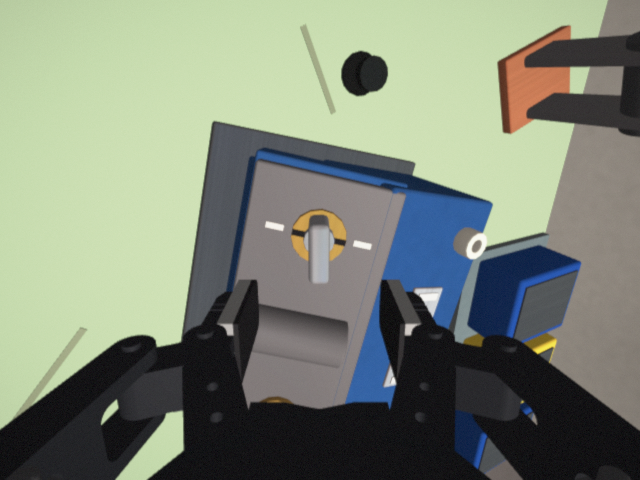

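The left wing stands at its stop (318,250) and its collar lines match the marks. Next is the right screw.

```bash
python3 -m jog '[{"translation":[-0.148,-0.035,0.01],"dr":[0.15,0,-36],"hand":0.05},{"translation":[-0.148,-0.035,0.025],"dr":[0.15,0,-36],"hand":0.05},{"translation":[-0.148,-0.035,0.025],"dr":[0.15,0,-36],"hand":0.05},{"translation":[-0.148,-0.035,0.025],"dr":[0.15,0,-36],"hand":0.05},{"translation":[-0.148,-0.035,0.025],"dr":[0.15,0,-36],"hand":0.05}]'; python3 -c "
from h import *
cmd(face(-.075,.07),toolR(5))"
```

```text
clock: 7.1
eef_pos: [0.4625, 0.0378, 0.1404]
tool_rot: [0.442, 0.865, 0.057, 0.233]
wrist_force: [0.1, 0.4, -0.7]
grip_width: 0.0503
q [ 0.202 -0.612 -0.645  1.093 -0.198  1.102] t 7.1
translation [ 0.0005  0.0056 -0.0043] dr [ -0.31  -0.17 -36.18]
```

```bash
python3 -m jog '[{"translation":[0,0.0055,-0.004],"dr":[-0.3,-0.2,-36.2],"hand":0.05},{"translation":[0,0.0055,-0.004],"dr":[-0.3,-0.2,-36.2],"hand":0.05},{"translation":[0,0.0055,-0.004],"dr":[-0.3,-0.2,-36.2],"hand":0.05},{"translation":[0,0.0055,-0.004],"dr":[-0.3,-0.2,-36.2],"hand":0.05},{"translation":[0,0.0055,-0.004],"dr":[-0.3,-0.2,-36.2],"hand":0.05}]'; python3 -m jog '[{"translation":[0,0,0],"dr":[0,0,0],"hand":0.05},{"translation":[0,0,0],"dr":[0,0,0],"hand":0.05}]'
python3 - <<'E'
from h import *
cmd(face(-.075,.013),toolR(5))
s=status.get_state();p,d=optics.snapshot("wrist");cv2.imwrite("pics/w6.png",p)
W=cloud("wrist",d,s);S=(W-O)@RS;f=np.array([-.035,0,.085]);H=(S-f)@N;U=(S-f)@np.array([c28,0,s28]);Y=S[...,1]
w=(H>.036)&(H<.046)&(abs(Y+.075)<.022)&(abs(U)<.025);w[:,:262]=0;w[:,375:]=0
q=np.c_[Y[w],U[w]]*1000;print(w.sum(),q.mean(0),cv2.minAreaRect(q.astype(np.float32)))
E
```

```text
clock: 7.6
eef_pos: [0.4656, 0.0441, 0.1462]
tool_rot: [0.149, 0.959, -0.016, 0.242]
wrist_force: [0.7, -1.1, -0.4]
grip_width: 0.0503
clock: 7.8
eef_pos: [0.4656, 0.0442, 0.1469]
tool_rot: [0.153, 0.958, -0.015, 0.242]
wrist_force: [-0.8, -0.2, -0.9]
grip_width: 0.0499
q [ 0.216 -0.607 -0.631  1.096 -0.201  0.487] t 7.8
translation [ 0.0009 -0.0026  0.0577] dr [ 0.11  0.06 -0.24]
1565 [-74.6591111   -2.10755018] ((-74.86087799072266, -0.8499927520751953), (11.906148910522461, 35.57700729370117), 4.970914363861084)
```

View pics/w6.png

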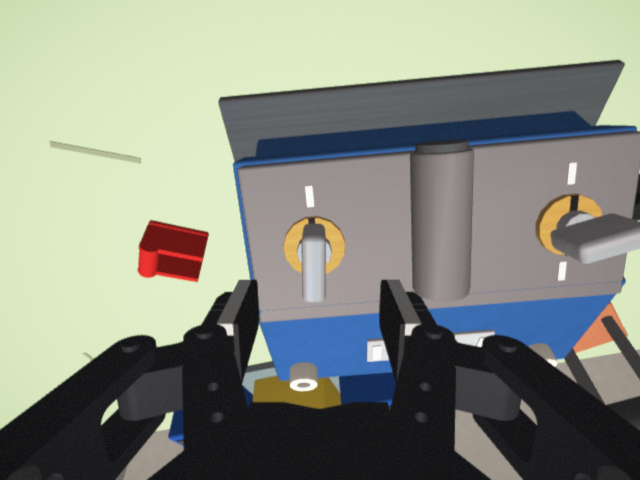

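```bash
python3 -m jog '[{"translation":[0.001,-0.0026,0.02],"dr":[0,0,0],"hand":0.05},{"translation":[0.001,-0.0026,0.045],"dr":[0,0,0],"hand":0.05},{"translation":[0.001,-0.0026,0.057],"dr":[0,0,0],"hand":0.05},{"translation":[0.001,-0.0026,0.057],"dr":[0,0,0],"hand":0.05}]'; python3 -c "
from h import *
cmd(face(-.075,.013),toolR(5))"; python3 -m jog '[{"translation":[0,0,0],"dr":[0,0,0],"hand":0.01},{"translation":[0,0,0],"dr":[0,0,0],"hand":0.01},{"translation":[0,0,0],"dr":[0,0,0],"hand":0.01},{"translation":[0,0,0],"dr":[0,0,0],"hand":0.01}]'; python3 tq.py
```

```text
clock: 8.25
eef_pos: [0.4898, 0.0359, 0.0951]
tool_rot: [0.152, 0.958, -0.016, 0.241]
wrist_force: [0.2, -0.6, 0.6]
grip_width: 0.0502
q [ 0.18  -0.541 -0.694  0.963 -0.185  0.453] t 8.25
translation [-0.0008  0.0004  0.    ] dr [ 0.05 -0.03 -0.2 ]
clock: 8.65
eef_pos: [0.4906, 0.0359, 0.0987]
tool_rot: [0.152, 0.958, -0.016, 0.243]
wrist_force: [-4.9, -3.6, 5.5]
grip_width: 0.0108
T [0.961 0.71  0.01 ] F [ 0.45 -4.65 -6.69] eff6 -0.0119 w 0.010769007963188332
ang 5.2 rad 0.091
```

```bash
python3 -m jog '[{"translation":[0,0,0],"dr":[0,0,4],"hand":0.01},{"translation":[0,0,0],"dr":[0,0,8],"hand":0.01},{"translation":[0,0,0],"dr":[0,0,12],"hand":0.01},{"translation":[0,0,0],"dr":[0,0,12],"hand":0.01}]'; python3 tq.py;  python3 -m jog '[{"translation":[0,0,0],"dr":[0,0,3],"hand":0.01},{"translation":[0,0,0],"dr":[0,0,6],"hand":0.01},{"translation":[0,0,0],"dr":[0,0,10],"hand":0.01},{"translation":[0,0,0],"dr":[0,0,10],"hand":0.01}]'; python3 tq.py
python3 - <<'E'
from h import *
p,d=optics.snapshot("wrist");cv2.imwrite("pics/w7.png",cv2.resize(p[200:340,220:420],None,fx=4,fy=4))
E
python3 tq.py
```

```text
clock: 9.05
eef_pos: [0.4906, 0.036, 0.0987]
tool_rot: [0.253, 0.936, 0.01, 0.244]
wrist_force: [-4.4, -3.8, 4.2]
grip_width: 0.011
T [1.009 0.45  0.057] F [-0.39 -4.83 -5.37] eff6 0.8569 w 0.010973192363035369
ang 17.34 rad 0.303
clock: 9.45
eef_pos: [0.4907, 0.036, 0.0987]
tool_rot: [0.333, 0.911, 0.031, 0.242]
wrist_force: [-4.4, -3.4, 4.3]
grip_width: 0.011
T [ 1.048  0.152 -0.013] F [-0.98 -4.31 -5.47] eff6 0.9405 w 0.010965466761419306
ang 27.31 rad 0.477
T [ 1.114  0.198 -0.04 ] F [-0.98 -3.92 -7.73] eff6 0.3609 w 0.011172861217445535
ang 27.2 rad 0.475
```

View pics/w7.png

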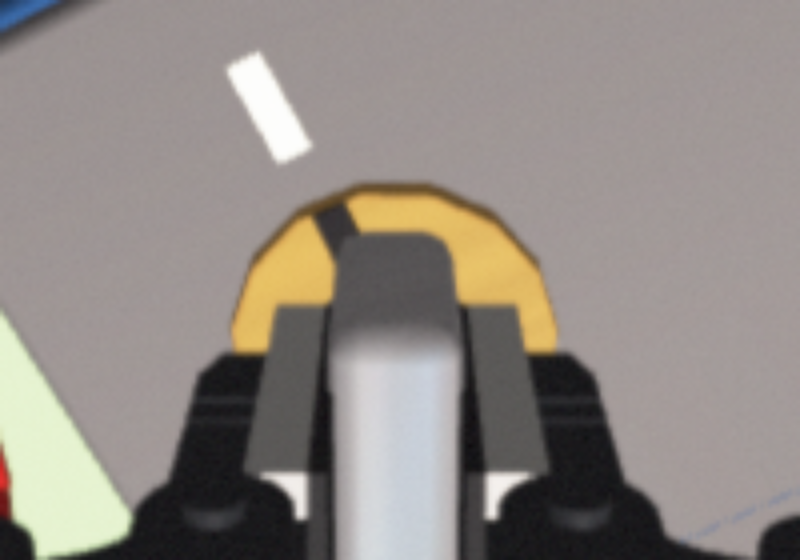

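```bash
python3 -m jog '[{"translation":[0,0,0],"dr":[0,0,3],"hand":0.01},{"translation":[0,0,0],"dr":[0,0,6],"hand":0.01},{"translation":[0,0,0],"dr":[0,0,6],"hand":0.01}]'; python3 tq.py
python3 - <<'E'
from h import *
p,d=optics.snapshot("wrist");cv2.imwrite("pics/w8.png",cv2.resize(p[200:340,220:420],None,fx=4,fy=4))
E
python3 tq.py
```

```text
clock: 9.8
eef_pos: [0.4907, 0.036, 0.0987]
tool_rot: [0.38, 0.892, 0.044, 0.24]
wrist_force: [-5.2, -2.5, 5.5]
grip_width: 0.0111
T [ 1.058e+00  1.000e-03 -8.800e-02] F [-0.83 -3.75 -7.04] eff6 0.7572 w 0.0110682866562603
ang 33.26 rad 0.581
T [ 1.034  0.057 -0.067] F [-0.37 -3.03 -6.85] eff6 0.3368 w 0.011017849638479222
ang 33.19 rad 0.579
```

View pics/w8.png

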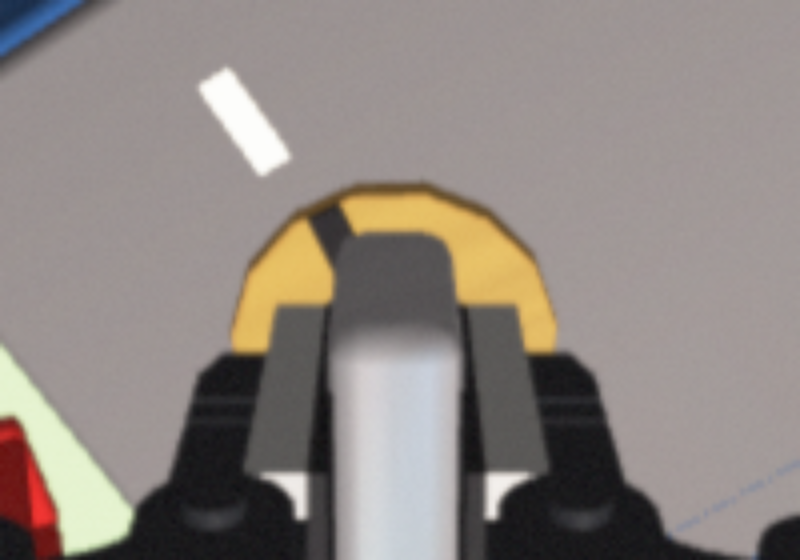

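The right collar's line stayed with the wing while the mark turned away from it (mark axis at about x=318, line at about x=326). The torque about the screw axis also fell from about +0.06 to about -0.08 N m. So the right screw is the crossed one. I'll turn it 2° further to be sure, then back off to the marks.

```bash
python3 -m jog '[{"translation":[0,0,0],"dr":[0,0,2],"hand":0.01},{"translation":[0,0,0],"dr":[0,0,2],"hand":0.01},{"translation":[0,0,0],"dr":[0,0,-5],"hand":0.01},{"translation":[0,0,0],"dr":[0,0,-12],"hand":0.01},{"translation":[0,0,0],"dr":[0,0,-18],"hand":0.01}]'; python3 -m jog '[{"translation":[0,0,0],"dr":[0,0,-5],"hand":0.01},{"translation":[0,0,0],"dr":[0,0,-10],"hand":0.01},{"translation":[0,0,0],"dr":[0,0,-15],"hand":0.01},{"translation":[0,0,0],"dr":[0,0,-15],"hand":0.01},{"translation":[0,0,0],"dr":[0,0,-15],"hand":0.01}]';python3 tq.py
```

```text
clock: 10.35
eef_pos: [0.4906, 0.036, 0.0987]
tool_rot: [0.233, 0.941, 0.005, 0.244]
wrist_force: [-6.2, -2.9, 5.0]
grip_width: 0.0114
clock: 10.85
eef_pos: [0.4906, 0.0359, 0.0986]
tool_rot: [0.11, 0.964, -0.026, 0.243]
wrist_force: [-7.3, -3.6, 5.5]
grip_width: 0.0106
T [ 1.03   0.786 -0.038] F [ 2.99 -5.19 -7.82] eff6 -0.0825 w 0.010606070520462859
ang 0.16 rad 0.003
```

Now release, rise and look.

```bash
python3 -m jog '[{"translation":[0,0,0],"dr":[0,0,0],"hand":0.05},{"translation":[0,0,0],"dr":[0,0,0],"hand":0.05},{"translation":[0,0,0],"dr":[0,0,0],"hand":0.05},{"translation":[0,0,-0.04],"dr":[0,0,0],"hand":0.05},{"translation":[0,0,-0.08],"dr":[0,0,0],"hand":0.05}]';python3 -m jog '[{"translation":[0,0.04,-0.05],"dr":[0,0,0],"hand":0.05},{"translation":[0,0.075,-0.05],"dr":[0,0,0],"hand":0.05},{"translation":[0,0.075,-0.05],"dr":[0,0,0],"hand":0.05},{"translation":[0,0.075,-0.05],"dr":[0,0,0],"hand":0.05}]'
python3 - <<'E'
from h import *
s=status.get_state();print(s['eef_pos'],s['joint_pos']);p,d=optics.snapshot("wrist");cv2.imwrite("pics/w9.png",p)
W=cloud("wrist",d,s);np.save("pics/w9W.npy",W);S=(W-O)@RS;f=np.array([-.035,0,.085]);H=(S-f)@N;U=(S-f)@np.array([c28,0,s28]);Y=S[...,1]
for sg in(1,-1):
    w=(H>.036)&(H<.046)&(abs(Y-sg*.075)<.025)&(abs(U)<.03)
    q=np.c_[Y[w],U[w]]*1000;print(w.sum(),q.mean(0),cv2.minAreaRect(q.astype(np.float32)))
q=(p[...,2].astype(int)>110)&(p[...,1]<60)&(abs(Y)<.04)&(S[...,0]>.02)&(S[...,0]<.09)
for lo,hi in((.107,.118),(.138,.152)):
    z=q&(S[...,2]>lo)&(S[...,2]<hi);print("flag",S[z].mean(0),S[z].min(0),S[z].max(0),z.sum(),W[z].mean(0))
E
```

```text
clock: 11.35
eef_pos: [0.4525, 0.0444, 0.1674]
tool_rot: [0.11, 0.964, -0.026, 0.241]
wrist_force: [1.0, 0.1, 0.4]
grip_width: 0.0496
clock: 11.75
eef_pos: [0.4473, 0.1239, 0.212]
tool_rot: [0.109, 0.964, -0.026, 0.242]
wrist_force: [-0.2, 0.1, -0.8]
grip_width: 0.0496
[0.44732582 0.12393132 0.21196338] [ 0.45059511 -0.54775337 -0.4671398   1.25432436 -0.29642549  0.61496357]
875 [74.13456587 -0.67762461] ((74.81604766845703, 0.07028770446777344), (12.332599639892578, 35.804283142089844), 78.1867446899414)
890 [-73.98944537  -1.51609014] ((-74.86382293701172, -0.6683101654052734), (35.54701614379883, 12.374632835388184), 89.80463409423828)
flag [0.0534049  0.00094298 0.11274054] [ 0.04724438 -0.0150518   0.10884158] [0.06876967 0.0166205  0.11753795] 310 [0.59963548 0.08898196 0.11174054]
flag [0.05773308 0.00066914 0.14472491] [ 0.05146886 -0.01000766  0.14216142] [0.06678275 0.01162953 0.14599768] 252 [0.60379328 0.08774877 0.14372491]
```

View pics/w9.png

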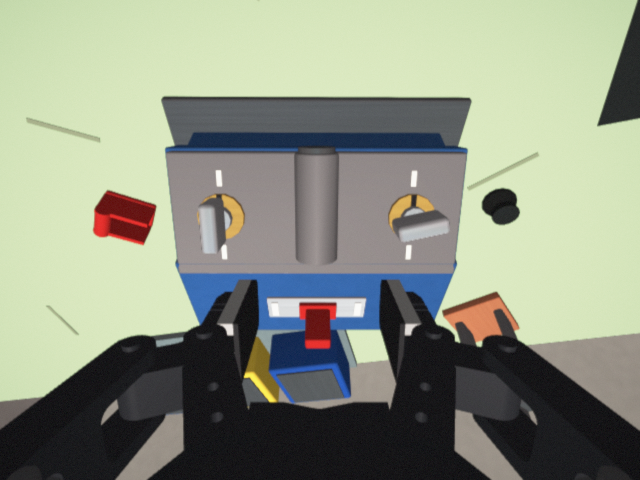

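Left is at about 1.36 rad, at its stop. Right is at about 0, on its marks, and both collar lines are aligned. The flag is in the middle. Next I'll push it right (-y) with the closed fingers.

```bash
cat >> h.py <<'E'
def downR(): return RS@np.stack([[-1,0,0],[0,1,0],[0,0,-1]],1).astype(float)
def st(x,y,z): return O+RS@np.array([x,y,0])+np.array([0,0,z-O[2]])
E
python3 -c "
from h import *
cmd(st(.0585,.05,.19),downR())"
```

```text
q [ 0.449 -0.548 -0.468  1.254 -0.296  0.615] t 11.8
translation [-0.132  0.05   0.095] dr [ 0.15 28.1  -0.06]
```

```bash
python3 -m jog '[{"translation":[-0.04,0.02,0.01],"dr":[0.15,14,0],"hand":0.0},{"translation":[-0.08,0.04,0.04],"dr":[0.15,28,0],"hand":0.0},{"translation":[-0.132,0.05,0.095],"dr":[0.15,28.1,0],"hand":0.0},{"translation":[-0.132,0.05,0.095],"dr":[0.15,28.1,0],"hand":0.0},{"translation":[-0.132,0.05,0.095],"dr":[0.15,28.1,0],"hand":0.0}]'
python3 - <<'E'
from h import *
cmd(st(.0585,.05,.12),downR())
s=status.get_state();p,d=optics.snapshot("wrist");cv2.imwrite("pics/w10.png",p);print(s['eef_pos'],s['grip_width'])
p,d=optics.snapshot("side");cv2.imwrite("pics/s10.png",cv2.resize(p[190:390,220:450],None,fx=3,fy=3))
E
```

```text
clock: 12.3
eef_pos: [0.6072, 0.1339, 0.1952]
tool_rot: [0.114, 0.993, -0.001, 0.01]
wrist_force: [0.7, 0.7, 1.8]
grip_width: 0.0003
q [ 0.221  0.233  0.271  1.591 -0.008  0.45 ] t 12.3
translation [-0.0062  0.0036  0.0753] dr [ 0.04  1.13 -0.23]
[0.60722061 0.13388005 0.19517921] 0.00030315013094934964
```

View pics/w10.png

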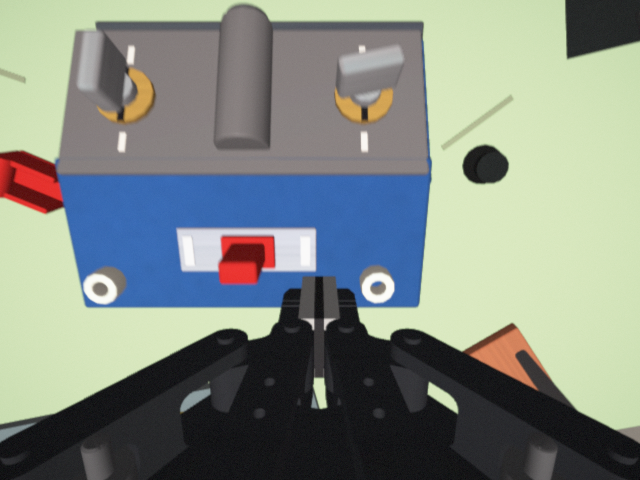

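View pics/s10.png

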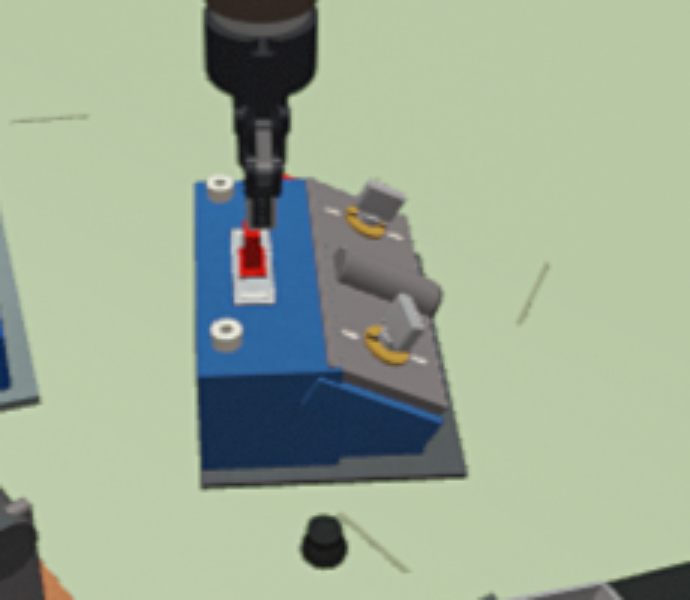

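```bash
python3 -m jog '[{"translation":[-0.006,-0.003,0.03],"dr":[0,1,0],"hand":0.0},{"translation":[-0.006,-0.003,0.06],"dr":[0,1,0],"hand":0.0},{"translation":[-0.006,-0.003,0.074],"dr":[0,1,0],"hand":0.0},{"translation":[-0.006,-0.003,0.074],"dr":[0,1,0],"hand":0.0},{"translation":[-0.006,-0.003,0.074],"dr":[0,1,0],"hand":0.0}]'
python3 - <<'E'
from h import *
cmd(st(.0585,.042,.12),downR())
s=status.get_state();p,d=optics.snapshot("wrist");cv2.imwrite("pics/w11.png",p)
E
```

```text
clock: 12.9
eef_pos: [0.6125, 0.1308, 0.1229]
tool_rot: [0.113, 0.994, -0.0, 0.003]
wrist_force: [0.7, -0.6, 0.7]
grip_width: -0.0001
q [ 0.212  0.25   0.152  1.467 -0.003  0.439] t 12.9
translation [-0.0019 -0.0025  0.0029] dr [ 0.01  0.36 -0.12]
```

View pics/w11.png

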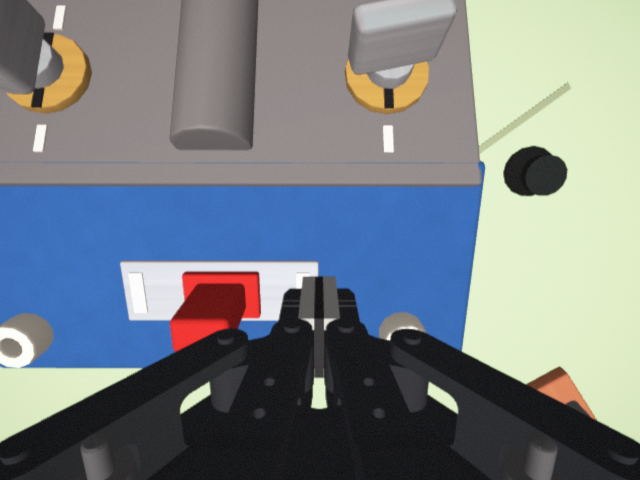

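```bash
python3 -m jog '[{"translation":[-0.002,-0.007,0.0],"dr":[0,0.3,0],"hand":0.0},{"translation":[-0.002,-0.014,0.0],"dr":[0,0.3,0],"hand":0.0},{"translation":[-0.002,-0.018,0.0],"dr":[0,0.3,0],"hand":0.0},{"translation":[-0.002,-0.022,0.0],"dr":[0,0.3,0],"hand":0.0},{"translation":[-0.002,-0.022,0.0],"dr":[0,0.3,0],"hand":0.0}]'; python3 tq.py; python3 -m jog '[{"translation":[0,-0.004,0.0],"dr":[0,0,0],"hand":0.0},{"translation":[0,-0.007,0.0],"dr":[0,0,0],"hand":0.0},{"translation":[0,-0.01,0.0],"dr":[0,0,0],"hand":0.0},{"translation":[0,-0.01,0.0],"dr":[0,0,0],"hand":0.0}]'; python3 tq.py;python3 - <<'E'
from h import *
s=status.get_state();print(RS.T@(s['eef_pos']-O));p,d=optics.snapshot("wrist");cv2.imwrite("pics/w12.png",p)
E
```

```text
clock: 13.45
eef_pos: [0.6095, 0.1089, 0.1216]
tool_rot: [0.113, 0.994, -0.0, 0.0]
wrist_force: [0.1, 0.2, 0.2]
grip_width: -0.0001
T [ 0.055  0.047 -0.033] F [-0.03  0.25 -0.16] eff6 -0.0884 w -0.00010735071351708
ang 0.12 rad 0.002
clock: 13.85
eef_pos: [0.6073, 0.0999, 0.1214]
tool_rot: [0.113, 0.994, 0.0, -0.0]
wrist_force: [-0.0, 0.0, -0.8]
grip_width: 0.0001
T [-0.012 -0.031  0.051] F [0.04 0.01 0.76] eff6 -0.0522 w 9.238674909464727e-05
ang 0.06 rad 0.001
[0.05842008 0.01325497 0.12241952]
```

View pics/w12.png

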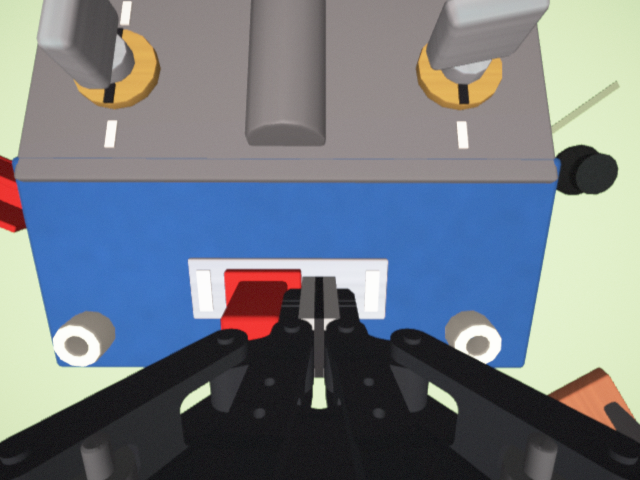

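```bash
python3 -m jog '[{"translation":[0,-0.002,0.0],"dr":[0,0,0],"hand":0.0},{"translation":[0,-0.004,0.0],"dr":[0,0,0],"hand":0.0},{"translation":[0,-0.005,0.0],"dr":[0,0,0],"hand":0.0},{"translation":[0,-0.005,0.0],"dr":[0,0,0],"hand":0.0},{"translation":[0,-0.005,0.0],"dr":[0,0,0],"hand":0.0}]'; python3 tq.py;python3 - <<'E'
from h import *
s=status.get_state();print(RS.T@(s['eef_pos']-O));p,d=optics.snapshot("wrist");cv2.imwrite("pics/w13.png",p)
E
```

```text
clock: 14.4
eef_pos: [0.6061, 0.0946, 0.1213]
tool_rot: [0.113, 0.994, -0.0, -0.0]
wrist_force: [0.8, 0.2, -0.3]
grip_width: -0.0
T [ 0.004 -0.025 -0.012] F [-0.74  0.35  0.27] eff6 -0.0046 w -1.1669457545075385e-05
ang 0.1 rad 0.002
[0.0584912  0.00786046 0.12234178]
```

View pics/w13.png

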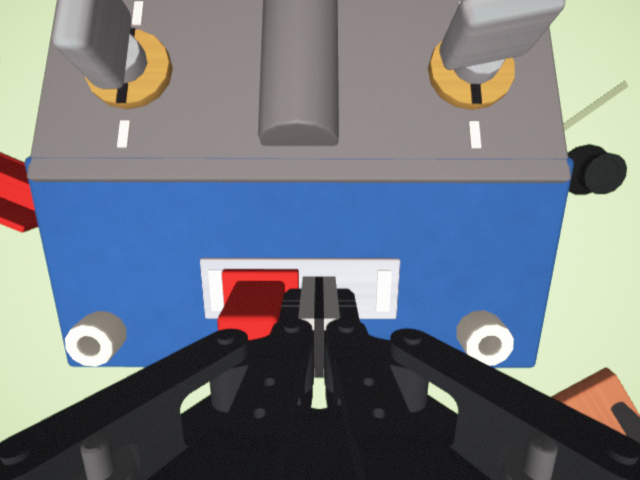

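The flag foot now touches the right end block. Backing away to measure.

```bash
python3 -m jog '[{"translation":[0,0.012,0.0],"dr":[0,0,0],"hand":0.0},{"translation":[0,0.02,0.0],"dr":[0,0,0],"hand":0.0},{"translation":[0,0.02,-0.04],"dr":[0,0,0],"hand":0.0},{"translation":[0.03,0.02,-0.09],"dr":[0,0,0],"hand":0.0},{"translation":[0.06,0.0,-0.13],"dr":[0,0,0],"hand":0.0}]'; python3 -m jog '[{"translation":[0.04,-0.02,-0.03],"dr":[0,0,0],"hand":0.0},{"translation":[0.08,-0.02,-0.03],"dr":[0,-10,0],"hand":0.0},{"translation":[0.08,-0.02,-0.03],"dr":[0,-10,0],"hand":0.0},{"translation":[0.08,-0.02,-0.03],"dr":[0,-10,0],"hand":0.0},{"translation":[0.08,-0.02,-0.03],"dr":[0,-10,0],"hand":0.0}]';python3 - <<'E'
from h import *
s=status.get_state();print(s['eef_pos'],s['joint_pos']);p,d=optics.snapshot("wrist");cv2.imwrite("pics/w14.png",p)
W=cloud("wrist",d,s);S=(W-O)@RS;f=np.array([-.035,0,.085]);H=(S-f)@N;U=(S-f)@np.array([c28,0,s28]);Y=S[...,1]
for sg in(1,-1):
    w=(H>.036)&(H<.046)&(abs(Y-sg*.075)<.025)&(abs(U)<.03)
    q=np.c_[Y[w],U[w]]*1000;print(w.sum(),q.mean(0),cv2.minAreaRect(q.astype(np.float32)))
q=(p[...,2].astype(int)>110)&(p[...,1]<60)&(abs(Y)<.06)&(S[...,0]>.02)&(S[...,0]<.09)
for lo,hi in((.107,.118),(.138,.152)):
    z=q&(S[...,2]>lo)&(S[...,2]<hi);print("flag",S[z].mean(0),S[z].min(0),S[z].max(0),z.sum())
E
```

```text
clock: 14.95
eef_pos: [0.5547, 0.1123, 0.2434]
tool_rot: [0.112, 0.994, -0.0, -0.0]
wrist_force: [-0.2, -0.8, 0.4]
grip_width: -0.0001
clock: 15.45
eef_pos: [0.4722, 0.1098, 0.2732]
tool_rot: [0.112, 0.99, -0.01, 0.087]
wrist_force: [-0.5, 0.4, -0.0]
grip_width: 0.0002
[0.47222595 0.10978315 0.27323049] [ 0.27755007 -0.20651714 -0.03265673  1.59078802 -0.08363553  0.49618585]
624 [74.07331726  0.66714856] ((74.47213745117188, 0.49576854705810547), (12.002907752990723, 35.40346908569336), 77.51148986816406)
643 [-74.2536492    0.41660649] ((-75.11499786376953, 0.22832870483398438), (35.385982513427734, 12.623662948608398), 89.99034881591797)<stdin>:9: RuntimeWarning: Mean of empty slice.
  ret = um.true_divide(
Traceback (most recent call last):
ValueError: zero-size array to reduction operation minimum which has no identity
```

View pics/w14.png

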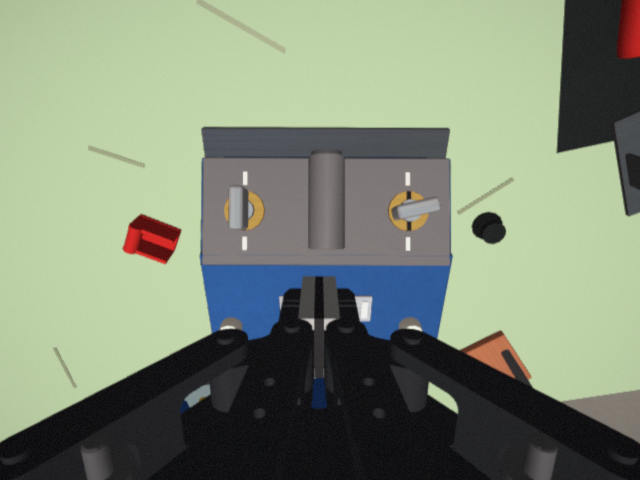

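Screws are right, but the gripper hides the flag. I'll use the top and side cameras, plus the wrist camera with the fingers open and moved farther back.

```bash
python3 -m jog '[{"translation":[0.05,0,0],"dr":[0,-8,0],"hand":0.05},{"translation":[0.07,0,0],"dr":[0,-18,0],"hand":0.06},{"translation":[0.07,0,0],"dr":[0,-18,0],"hand":0.06},{"translation":[0.07,0,0],"dr":[0,-18,0],"hand":0.06}]';python3 - <<'E'
from h import *
s=status.get_state();print(s['eef_pos'],s['joint_pos']);p,d=optics.snapshot("wrist");cv2.imwrite("pics/w15.png",p)
W=cloud("wrist",d,s);S=(W-O)@RS;Y=S[...,1]
q=(p[...,2].astype(int)>100)&(p[...,1]<60)&(abs(Y)<.06)&(S[...,0]>.02)&(S[...,0]<.09)
for lo,hi in((.107,.118),(.138,.152)):
    z=q&(S[...,2]>lo)&(S[...,2]<hi);print("flag",z.sum(),*( (S[z].mean(0),S[z].min(0),S[z].max(0)) if z.any() else ()))
p,d=optics.snapshot("top");cv2.imwrite("pics/t15.png",cv2.resize(p[165:295,190:370],None,fx=4.4,fy=4.4))
p,d=optics.snapshot("side");cv2.imwrite("pics/s15.png",cv2.resize(p[190:390,220:450],None,fx=3,fy=3))
E
```

```text
clock: 15.9
eef_pos: [0.4042, 0.1252, 0.2597]
tool_rot: [0.108, 0.964, -0.028, 0.241]
wrist_force: [0.6, 0.3, 0.8]
grip_width: 0.0577
[0.4042286  0.1251638  0.25965218] [ 0.51580602 -0.60486757 -0.40177815  1.40000363 -0.3231409   0.67806221]
flag 229 [ 0.0538305  -0.01715353  0.11293507] [ 0.04761142 -0.03364063  0.10967116] [ 0.06954014 -0.00235306  0.11746301]
flag 186 [ 0.05797677 -0.01793971  0.14485121] [ 0.05107761 -0.02841101  0.14256679] [ 0.06632866 -0.00774656  0.14634049]
```

View pics/w15.png

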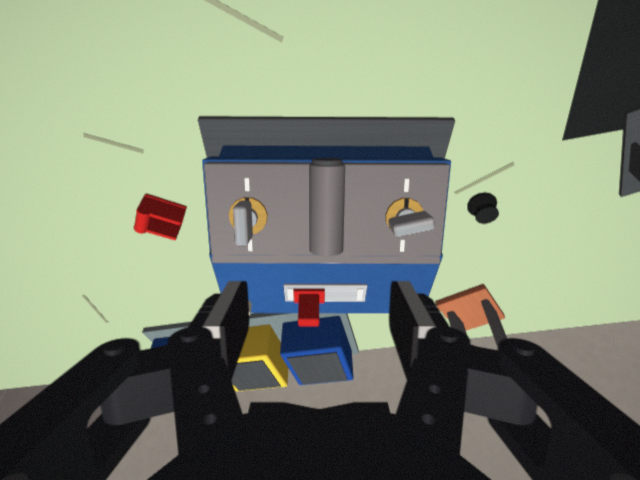

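View pics/s15.png

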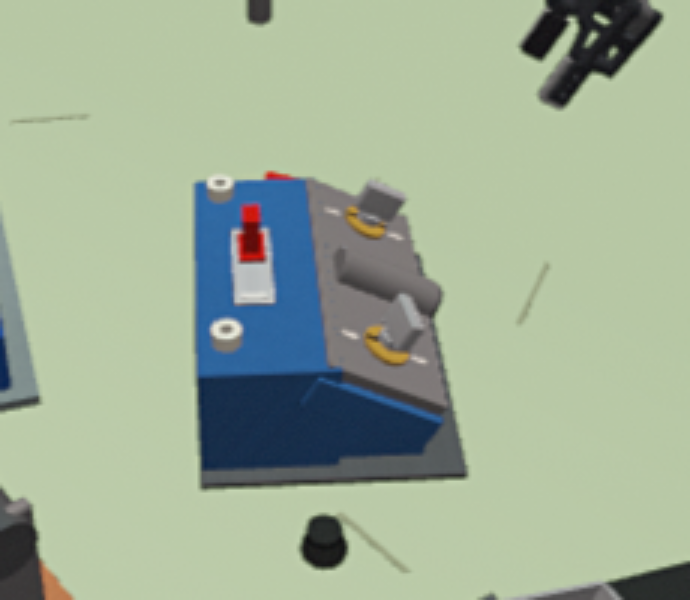

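Run:
```python
from h import *
for n in("w9","w15"):
    p=cv2.imread(f"pics/{n}.png");cv2.imwrite(f"pics/{n}z.png",cv2.resize(p[275:350,250:390],None,fx=5.5,fy=5.5,interpolation=cv2.INTER_CUBIC))
```

```text
(no output)
```

View pics/w15z.png

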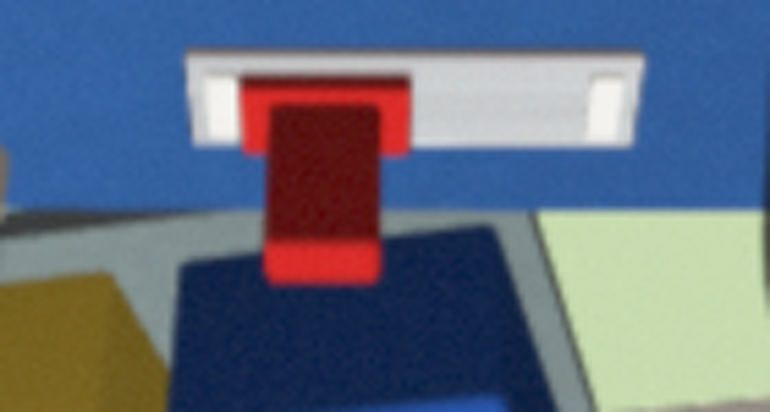

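View pics/w9z.png

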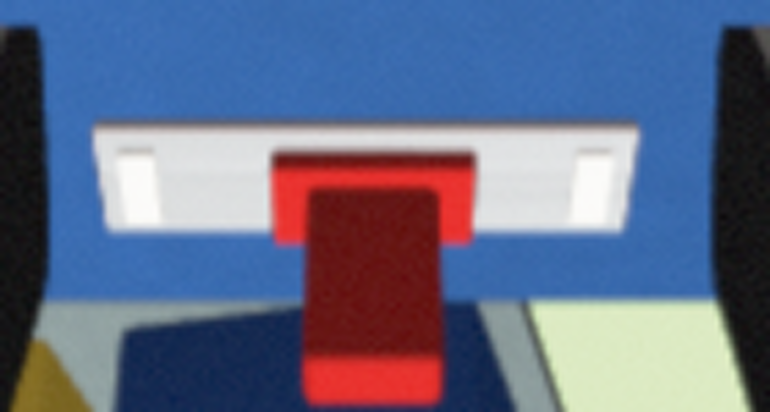

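The flag looks seated but measures only about 18 to 19 mm, so I'll nudge it again and feel for the end stop.

```bash
python3 -c "
from h import *
cmd(st(.0585,.03,.20),downR())"
```

```text
q [ 0.511 -0.598 -0.395  1.401 -0.32   0.677] t 16.05
translation [-0.1499  0.0376  0.148 ] dr [-0.06 27.88 -0.06]
```

```bash
python3 -m jog '[{"translation":[-0.05,0.02,0.03],"dr":[0,14,0],"hand":0.0},{"translation":[-0.1,0.038,0.07],"dr":[0,28,0],"hand":0.0},{"translation":[-0.15,0.038,0.14],"dr":[0,27.9,0],"hand":0.0},{"translation":[-0.15,0.038,0.148],"dr":[0,27.9,0],"hand":0.0},{"translation":[-0.15,0.038,0.148],"dr":[0,27.9,0],"hand":0.0}]'; python3 -c "
from h import *
cmd(st(.0585,.03,.122),downR())"
```

```text
clock: 16.55
eef_pos: [0.5812, 0.1193, 0.214]
tool_rot: [0.114, 0.993, 0.0, 0.0]
wrist_force: [0.5, 1.3, 1.2]
grip_width: 0.0001
q [2.020e-01 1.860e-01 2.520e-01 1.636e+00 1.000e-03 4.310e-01] t 16.55
translation [-0.0297  0.0036  0.0921] dr [ 0.05  0.05 -0.2 ]
```

```bash
python3 -m jog '[{"translation":[-0.03,0.0036,0.03],"dr":[0,0,0],"hand":0.0},{"translation":[-0.03,0.0036,0.07],"dr":[0,0,0],"hand":0.0},{"translation":[-0.03,0.0036,0.092],"dr":[0,0,0],"hand":0.0},{"translation":[-0.03,0.0036,0.092],"dr":[0,0,0],"hand":0.0}]'; python3 -c "
from h import *
cmd(st(.0585,.008,.122),downR())"
```

```text
clock: 16.95
eef_pos: [0.608, 0.1155, 0.1172]
tool_rot: [0.114, 0.993, -0.002, -0.002]
wrist_force: [0.6, -0.3, 0.0]
grip_width: 0.0
q [ 0.189  0.244  0.133  1.465 -0.002  0.417] t 16.95
translation [-0.0029 -0.0207 -0.0048] dr [-0.22 -0.2  -0.2 ]
```

```bash
python3 -m jog '[{"translation":[-0.003,0,-0.004],"dr":[0,0,0],"hand":0.0},{"translation":[-0.003,-0.01,-0.004],"dr":[0,0,0],"hand":0.0},{"translation":[-0.003,-0.02,-0.004],"dr":[0,0,0],"hand":0.0},{"translation":[-0.003,-0.021,-0.004],"dr":[0,0,0],"hand":0.0},{"translation":[-0.003,-0.021,-0.004],"dr":[0,0,0],"hand":0.0}]'; python3 tq.py;python3 -m jog '[{"translation":[0,-0.001,0],"dr":[0,0,0],"hand":0.0},{"translation":[0,-0.002,0],"dr":[0,0,0],"hand":0.0},{"translation":[0,-0.002,0],"dr":[0,0,0],"hand":0.0}]'; python3 tq.py; python3 -c "
from h import *
print(RS.T@(status.get_state()['eef_pos']-O))"
```

```text
clock: 17.45
eef_pos: [0.6066, 0.0954, 0.1281]
tool_rot: [0.113, 0.994, -0.001, 0.003]
wrist_force: [0.3, 0.3, -0.3]
grip_width: 0.0001
T [ 0.041 -0.014  0.017] F [-0.24  0.38  0.26] eff6 -0.0609 w 0.00011029846252108368
ang 0.13 rad 0.002
clock: 17.75
eef_pos: [0.606, 0.0941, 0.1271]
tool_rot: [0.113, 0.994, -0.001, 0.003]
wrist_force: [-0.2, 0.1, -1.1]
grip_width: 0.0004
T [0.025 0.028 0.001] F [0.19 0.02 1.11] eff6 -0.021 w 0.00044119580082782486
ang 0.06 rad 0.001
[0.05844491 0.00731962 0.12810036]
```

```bash
python3 -m jog '[{"translation":[0,-0.001,0],"dr":[0,0,0],"hand":0.0},{"translation":[0,-0.002,0],"dr":[0,0,0],"hand":0.0},{"translation":[0,-0.002,0],"dr":[0,0,0],"hand":0.0}]'; python3 tq.py;  python3 -c "
from h import *
print(RS.T@(status.get_state()['eef_pos']-O))"
```

```text
clock: 18.05
eef_pos: [0.6056, 0.092, 0.127]
tool_rot: [0.113, 0.994, -0.001, 0.003]
wrist_force: [0.1, -1.2, 0.0]
grip_width: -0.0003
T [ 0.011 -0.016  0.02 ] F [-0.38 -1.15 -0.04] eff6 -0.0216 w -0.0002522097878316345
ang 0.07 rad 0.001
[0.05850738 0.00518294 0.12802122]
```

```bash
python3 -m jog '[{"translation":[0,-0.001,0],"dr":[0,0,0],"hand":0.0},{"translation":[0,-0.002,0],"dr":[0,0,0],"hand":0.0},{"translation":[0,-0.002,0],"dr":[0,0,0],"hand":0.0}]'; python3 tq.py;  python3 -c "
from h import *
print(RS.T@(status.get_state()['eef_pos']-O))"
```

```text
clock: 18.35
eef_pos: [0.6052, 0.0905, 0.1271]
tool_rot: [0.113, 0.994, -0.0, 0.003]
wrist_force: [0.2, 3.0, -0.3]
grip_width: 0.0001
T [-0.697 -0.02   0.001] F [0.52 2.97 0.25] eff6 -0.0175 w 6.908986444671284e-05
ang 0.05 rad 0.001
[0.05851962 0.0036911  0.1280869 ]
```

```bash
python3 -m jog '[{"translation":[0,-0.001,0],"dr":[0,0,0],"hand":0.0},{"translation":[0,-0.001,0],"dr":[0,0,0],"hand":0.0},{"translation":[0,-0.001,0],"dr":[0,0,0],"hand":0.0}]'; python3 tq.py;  python3 -c "
from h import *
print(RS.T@(status.get_state()['eef_pos']-O));p,d=optics.snapshot('wrist');cv2.imwrite('pics/w16.png',p)"
```

```text
clock: 18.65
eef_pos: [0.6052, 0.0903, 0.1271]
tool_rot: [0.112, 0.994, 0.0, 0.003]
wrist_force: [1.6, 8.8, -0.4]
grip_width: -0.0001
T [-1.62   0.072 -0.036] F [0.42 8.93 0.4 ] eff6 0.009 w -8.52889511462754e-05
ang 0.02 rad 0.0
[0.05853916 0.00344795 0.12813597]
```

The force rose 6 N over 0.25 mm of motion, so the flag is hard against its end stop. Retreating for a final check.

```bash
python3 -m jog '[{"translation":[0,0.012,0.0],"dr":[0,0,0],"hand":0.0},{"translation":[0,0.024,0.0],"dr":[0,0,0],"hand":0.0},{"translation":[0,0.024,-0.04],"dr":[0,0,0],"hand":0.0},{"translation":[0.03,0.02,-0.09],"dr":[0,0,0],"hand":0.0},{"translation":[0.06,0.0,-0.13],"dr":[0,0,0],"hand":0.0}]'; python3 -m jog '[{"translation":[0.05,-0.02,-0.03],"dr":[0,-8,0],"hand":0.04},{"translation":[0.1,-0.02,-0.03],"dr":[0,-16,0],"hand":0.06},{"translation":[0.15,-0.02,-0.03],"dr":[0,-28,0],"hand":0.06},{"translation":[0.15,-0.02,-0.03],"dr":[0,-28,0],"hand":0.06},{"translation":[0.15,-0.02,-0.03],"dr":[0,-28,0],"hand":0.06}]';python3 -m jog '[{"translation":[0,0,0],"dr":[0,0,0],"hand":0.06},{"translation":[0,0,0],"dr":[0,0,0],"hand":0.06}]'
python3 - <<'E'
from h import *
s=status.get_state();print(s['eef_pos'],s['wrist_force']);p,d=optics.snapshot("wrist");cv2.imwrite("pics/w17.png",p)
W=cloud("wrist",d,s);S=(W-O)@RS;f=np.array([-.035,0,.085]);H=(S-f)@N;U=(S-f)@np.array([c28,0,s28]);Y=S[...,1]
for sg in(1,-1):
    w=(H>.036)&(H<.046)&(abs(Y-sg*.075)<.025)&(abs(U)<.03)
    q=np.c_[Y[w],U[w]]*1000;print(w.sum(),cv2.minAreaRect(q.astype(np.float32)))
q=(p[...,2].astype(int)>100)&(p[...,1]<60)&(abs(Y)<.06)&(S[...,0]>.02)&(S[...,0]<.09)
for lo,hi in((.107,.118),(.138,.152)):
    z=q&(S[...,2]>lo)&(S[...,2]<hi);print("flag",z.sum(),S[z].mean(0))
E
```

```text
clock: 19.2
eef_pos: [0.5529, 0.1065, 0.2486]
tool_rot: [0.112, 0.994, -0.001, 0.002]
wrist_force: [1.1, -0.2, 1.0]
grip_width: 0.0004
clock: 19.7
eef_pos: [0.4006, 0.1197, 0.2781]
tool_rot: [0.109, 0.963, -0.027, 0.246]
wrist_force: [0.1, 0.9, -0.1]
grip_width: 0.0603
clock: 19.9
eef_pos: [0.4019, 0.1202, 0.2778]
tool_rot: [0.109, 0.963, -0.027, 0.244]
wrist_force: [0.6, 0.7, 0.8]
grip_width: 0.0601
[0.40190848 0.120171   0.27778828] [0.56836401 0.67292207 0.81790575]
524 ((74.57577514648438, 0.4144773483276367), (12.440021514892578, 35.916202545166016), 77.3880844116211)
528 ((-75.17233276367188, -0.09499740600585938), (12.399515151977539, 36.26150894165039), 0.22761645913124084)
flag 234 [ 0.05362404 -0.02005372  0.11268757]
flag 173 [ 0.05776819 -0.02032615  0.14482975]
```

View pics/w17.png

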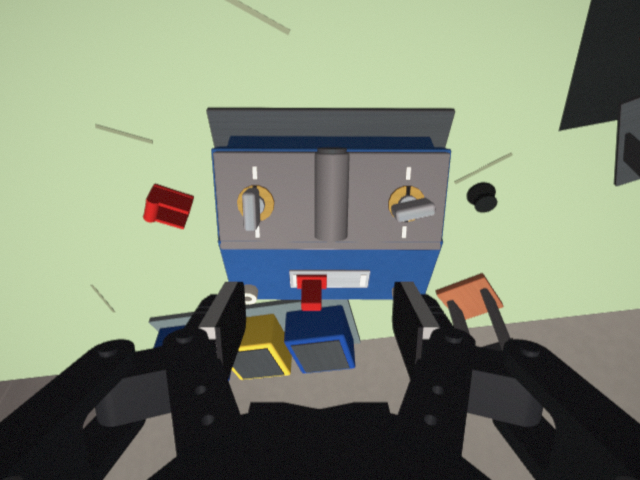

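The left wing is at 77°, the right wing lies on its marks, the flag is at -20 mm, and nothing is touching. Handing in.

```bash
python3 -c "
from station import workorder
print(workorder.finish_job())"
```

```text
the job is handed in; nothing more can be done
None
```

The job is done and handed in at about 20 s of the 69 s allowed; no verdict is reported.

- **Left screw (free):** it turned without drag and its collar stayed on the marks, so I ran it in to its stop. The last picture shows the wing at 77.4°, about 1.35 rad.
- **Right screw (crossed):** past about 0.35 rad it dragged its collar. I stopped at about 0.61 rad, which puts the collar at roughly 0.15–0.25 rad. That comes from the picture and the screw angle, as the torque reading was noisy. I then backed it off, and the wing now reads about 0.2° from the start marks, with the collar lines back in line with the marks.
- **Flag:** I slid it right, towards the crossed screw. After the first push two readings disagreed: the foot looked flush with the end block, but it measured only about 17–18 mm. I pushed again until I felt the hard stop, where the force rose from 3 to 9 N over 0.25 mm. It now measures -20 mm.
- **Loose parts:** none of the loose parts near the stand looks moved in the pictures. I did not measure their positions, and the screwdriver and tube stub are out of view in the last picture. The arm was clear of everything at hand-in.

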